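# Find the concealed catch of the fossil case and spring its drawer

## Robot

A 6-joint arm with a two-finger parallel gripper is mounted at the origin on the work surface. World frame = base frame: x ahead of the robot, y to its left, z up, the work surface at z = 0. Lengths are in mm, angles in rad, forces in N, time in s.
With the tool pointing down it reaches from about 275 to 750 mm from the base axis. Payload 10.2 kg.
Tool frame: the origin (TCP) lies between the finger pads; the fingertips stand 11 mm ahead of it and the grasp point (between the pads) lies 8 mm behind it; z points along the fingers, y is the line along which they close (so a half turn about z gives the same grasp; the last joint's range is limited). The gripper opens to 85 mm and grips with 20 to 120 N. Pads are 22 mm wide; open, the fingers measure 114 mm over their backs; the gripper's body (76 mm by 85 mm) begins 54 mm behind the grasp point. The pads swing forward as they close: fully open they stand 13 mm farther back than shut.
Start: joints at [0.94, 0.313, 1.498, -0, 1.331, -0.223], TCP at [208.223, 481.949, 242.294] pointing down, gripper open.
Joint ranges: [-2.94, 2.94], [-0.97, 2.17], [0.19, 2.56], [-1.23, 4.37], [0.02, 3.11], [-2.88, 2.88]. Speed limits (rad/s): [2.39, 2.39, 3.01, 3.14, 3.14, 3.14].

## Interface

Orientations are given as a unit quaternion [w, x, y, z].
In Python, from rig import sense, eyes, finish_job gives the robot as it stands.
- The arm moves only by the shell command python3 -m jog 'ROWS' [FORCE]. ROWS is JSON, a list of rows, each a list of 7 numbers: the shift along the tool's x, y, z in m, then the turn, a rotation vector about the tool's x, y, z in rad, then the finger opening in m, from 0 to 0.0854. In form: [[dx, dy, dz, rx, ry, rz, gripper], ...]. A call has 1 to 5 rows; each row shifts and turns the commanded pose from where the row before left it, along the tool's axes as they then stand; what a row does not reach is not made up. A row lasts 1/10 s, in which the tool goes at most 50 mm and 8.59 degrees, less where a joint would pass 70% of its speed; a pose out of reach is approached as far as the arm can. A call is refused whole if a number of a shift passes 0.05 or a number of a turn 0.15, either way. A call with a gripper value outside its range is refused whole. The fingers move at their own pace and stop on an object; FORCE is the grip in N (left out, the last holds). Time passes only in rows, so rows that do not move let the fingers close. It gives the time, the measured TCP pose, the force, the opening and the grip force at its end, in the units of the state.
- sense(): the state, without advancing time (a new reading comes with each control period).
- eyes.capture(name): name is "scene" or "top" or "wrist"; returns the picture (384x512x3 uint8, red, green, blue); there is no depth.
- eyes.calibration(name): a dict with "fx", "fy", "cx", "cy" (pixels), "dist" ([k1, k2, p1, p2, k3] as OpenCV has them; the pictures are not rectified), "cam_to_world" (4x4, takes a point from camera to world coordinates); the wrist camera has in their place "mount" (4x4, takes a point from camera to tool coordinates, whose origin is the TCP and whose axes are the flange's). Camera axes: x right, y down, z forward; pixel columns grow to the right and rows downward; lengths in mm; the calibration is good to about 2 mm. A picture is of the moment at which its call begins: read the wrist's pose just before it. calibration takes no time and is no camera call.
- finish_job(): hands the job in; it is judged then, once.
The state is a dict: "time_s": time; "joints": joint angles; "dq": joint speeds; "tau": joint torques, N m; "eef_pos": TCP position; "ee_rot": TCP orientation; "force": force on the tool from outside, world axes, zero at the start; "wrist_torque": the same for the moment, N m; "grip_width": opening from 0.0 (shut) to 1.0 (fully open); "grip_force": force on a finger pad.
Only numpy, scipy, OpenCV 4.12 (cv2) and the standard library are available. Lean on these libraries where they do the work, as an engineer would, in place of code of your own. Each camera call takes 0.05 s, during which the arm holds its last target. There are 200 camera calls.

## Task

The drawer of the wooden fossil case is shut, held by a concealed catch: a square push-plate set slightly below the surface somewhere along the strip let into the case's flat top. Feel along the strip with the closed fingertips, without leaning hard on the case, and press the plate down until the drawer springs out by itself; then let the plate come back up and leave the drawer standing out, moving clear. Do not pull at the drawer, and do not pick up or shift any of the things lying on the case or right beside it.

Things in the scene. Friction and masses are not known exactly. Their poses are not given: they have to be found in the camera images.
- case: wooden case fixed on the table, 240 mm (its x) by 370 mm (its y) by 90 mm high; origin at the centre of its underside, x from its drawer front (towards the robot) to its back, z up. Its top is flat and level, with a strip of the same wood, 53 mm wide, let in flush and running along y.
- strip_mid (a point): middle of the strip, on its surface (90 mm above the table); axes as case. In the strip, on its centre line, lies the push-plate: 50 x 50 mm, sides along x and y, in a 53 x 53 mm opening, its face 2 mm below the top. The plate's centre is anywhere from y = -50 to +50 mm from this point. Elsewhere the strip is solid and does not give.
- catch (a joint): how far the push-plate is pressed down, m: 0 at rest (2 mm below the top), 0.006 fully down; sprung, about 2 N to start and 4 N at full depth; it frees the drawer at about 4 to 5 mm and comes back up when let go
- drawer (a joint): how far the drawer stands out of the case's front (along the case's -x), m: 0 shut and latched, 0.045 fully out; once freed a spring drives it fully out within about a second and it stays out.
- drawer_front (a point): the middle of the drawer's front face (320 mm wide, 62 mm high, no handle); it moves with the drawer; do not touch
- ammonite: coiled fossil, a disc 66 mm across and 18 mm high, lying on the rear board of the case's top; origin at the centre of its underside; leave alone
- loupe: black magnifier, 38 mm across and 30 mm high, standing on the rear board of the case's top; origin at the centre of its underside; leave alone
- can: plain metal drinks can, 66 mm across and 122 mm high, standing on the table to the left of the case; origin at the centre of its underside; leave alone
- sample_box: open grey cardboard box 100 x 130 x 50 mm with a stone in it, on the table to the right of the case; origin at the centre of its underside; leave alone

How it is judged (in metres and radians):
On the way, in this order (a step that is already met when the one before it is completed fails the run):
1. the push-plate is pressed in (value of joint catch above 0.0035 m).
2. the drawer springs out (value of joint drawer above 0.035 m), for 0.2 s.
At the end, for the whole second after the job is handed in: the drawer stands more than 35 mm out of the case and the push-plate has come back up to within 2 mm of its rest height (value of joint drawer above 0.035 m and value of joint catch below 0.002 m); the robot touches nothing.
It fails at once if the robot leans on something with more than 60 N (contact force between the arm and anything else above 60 N).
It fails at once if the robot touches the drawer (contact force between the arm and drawer above 1 N).
It fails at once if one of the loose things on or right beside the case is shifted more than 15 mm or lifted (distance of any of ammonite, loupe, can, sample_box from where it was at the start of the episode above 0.015 m).
It also fails if it takes over 48 s, if anything falls off the work surface, if the arm or the gripper's body presses on something with over 40 N, if the wrist force passes 120 N, or if a joint passes its speed limit or range.

## Working session

There is one attempt and no reset: what is moved stays moved. The work goes in short steps, Python scripts to look and compute and a shell command to move; the robot and the scene stay as the last step left them, time stands still between calls to the robot, and variables do not carry over. Pictures are saved under pics/ and viewed, at most 10 in all, crops included, and the job is handed in when it is done.

```bash
ls; mkdir -p pics
cat > h.py <<'E'
import numpy as np,cv2,json
from rig import sense,eyes
def ray(cal,px,T=None):
    K=np.array([[cal["fx"],0,cal["cx"]],[0,cal["fy"],cal["cy"]],[0,0,1]],float)
    u=cv2.undistortPoints(np.array(px,float).reshape(-1,1,2),K,np.array(cal["dist"],float)).reshape(-1,2)
    T=np.array(cal["cam_to_world"] if T is None else T)
    d=np.c_[u,np.ones(len(u))]@T[:3,:3].T
    return T[:3,3],d
def plane(cal,px,z,T=None):
    o,d=ray(cal,px,T); return o+d*((z-o[2])/d[:,2])[:,None]
E
python3 - <<'E'
from h import *
s=sense();print(s)
for n in("top","scene"):
    im=eyes.capture(n);cv2.imwrite(f"pics/{n}0.png",im[:,:,::-1]);print(n,eyes.calibration(n))
E
```

```text
pics
{'time_s': 0.0, 'joints': array([ 9.39632049e-01,  3.13431250e-01,  1.49846078e+00,  3.00419437e-05,
        1.33098771e+00, -2.23368123e-01]), 'dq': array([ 0.00104687, -0.00126505,  0.00105211, -0.00023696,  0.00076924,
       -0.00113464]), 'tau': array([-2.92188670e-04, -4.12271011e+01, -2.59738612e+01, -2.27049891e-04,
        4.18175507e-03, -2.14848188e-05]), 'eef_pos': array([208.04726685, 481.7478213 , 241.73573984]), 'ee_rot': array([-2.79950546e-04,  2.02491648e-01,  9.79283778e-01, -5.79642411e-04]), 'force': array([-0.35529236, -0.02435109, -0.38156191]), 'wrist_torque': array([-0.01180395,  0.03156333,  0.01629156]), 'grip_force': 0.0, 'grip_width': 0.9984584256218452}
top {'fx': 459.416611488527, 'fy': 459.416611488527, 'cx': 249.61899420621438, 'cy': 197.78659280464538, 'dist': array([-0.09072208,  0.        ,  0.        ,  0.        ,  0.        ]), 'cam_to_world': array([[-1.64400228e-02, -9.90640966e-01,  1.35499820e-01,
         4.05906326e+02],
       [-9.99730957e-01,  1.85039301e-02,  1.39863767e-02,
         3.58216116e+01],
       [-1.63627569e-02, -1.35233429e-01, -9.90678646e-01,
         1.27795584e+03],
       [ 0.00000000e+00,  0.00000000e+00,  0.00000000e+00,
         1.00000000e+00]])}
scene {'fx': 459.9826419100984, 'fy': 459.9826419100984, 'cx': 261.78333620144747, 'cy': 192.02000462110908, 'dist': array([-0.08188383,  0.        ,  0.        ,  0.        ,  0.        ]), 'cam_to_world': array([[-3.93536647e-02,  6.56386832e-01, -7.53397382e-01,
         1.29401643e+03],
       [ 9.99222553e-01,  2.76332585e-02, -2.81192407e-02,
         7.43193580e+01],
       [ 2.36172533e-03, -7.53918251e-01, -6.56963997e-01,
         7.28096840e+02],
       [ 0.00000000e+00,  0.00000000e+00,  0.00000000e+00,
         1.00000000e+00]])}
```

View pics/top0.png

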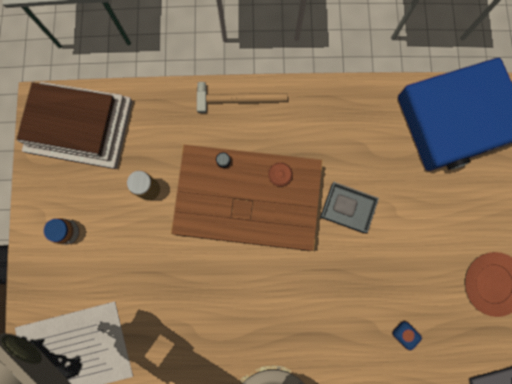

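View pics/scene0.png

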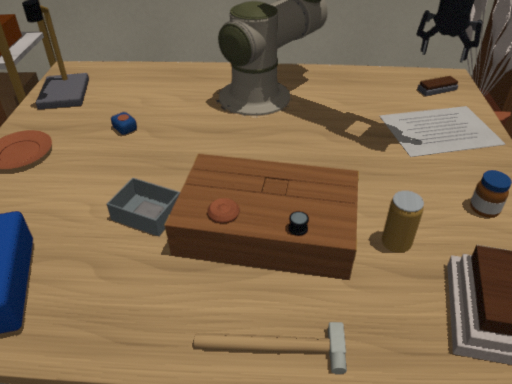

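Both views show the case. A faint square outline lies in the strip at about (242,208) in the top view and (275,186) in the scene view, which is probably the plate. The case's top corners in the top view are about (184,146), (322,160), (313,249) and (173,235). I'll triangulate these and enlarge the area.

Run:
```python
from h import *
ct,cs=eyes.calibration("top"),eyes.calibration("scene")
def tri(a,b):
    o1,d1=ray(ct,[a]);o2,d2=ray(cs,[b]);d1,d2=d1[0],d2[0]
    t=np.linalg.lstsq(np.c_[d1,-d2],o2-o1,rcond=None)[0]
    p,q=o1+t[0]*d1,o2+t[1]*d2; return ((p+q)/2).round(1),np.linalg.norm(p-q).round(1)
print("plate",tri((242,208),(275,186)))
print("loupe top",tri((223,159),(299,218)))
print("corners",plane(ct,[(184,146),(322,160),(313,249),(173,235)],90).round(1))
print("plate top",plane(ct,[(242,208)],90).round(1), "scene",plane(cs,[(275,186)],90).round(1))
print("things",plane(ct,[(223,159)],120).round(),plane(ct,[(280,174)],108).round(),plane(ct,[(140,183)],122).round(),plane(ct,[(349,208)],50).round())
a=cv2.imread("pics/top0.png")[138:258,165:330];b=cv2.imread("pics/scene0.png")[150:275,165:365]
cv2.imwrite("pics/c.png",np.vstack([cv2.resize(a,(412,300),interpolation=cv2.INTER_CUBIC),cv2.resize(b,(412,258),interpolation=cv2.INTER_CUBIC)]))
```

```text
plate (array([541.9,  73.7,  90.3]), np.float64(1.7))
loupe top (array([666.9, 120.5, 118.4]), np.float64(2.4))
corners [[ 711.   225.2   90. ]
 [ 665.5 -140.2   90. ]
 [ 432.4 -108.3   90. ]
 [ 474.6  253.1   90. ]]
plate top [[541.9  72.9  90. ]] scene [[541.4  74.5  90. ]]
things [[667. 119. 120.]] [[627. -27. 108.]] [[608. 334. 122.]] [[ 541. -214.   50.]]
```

View pics/c.png

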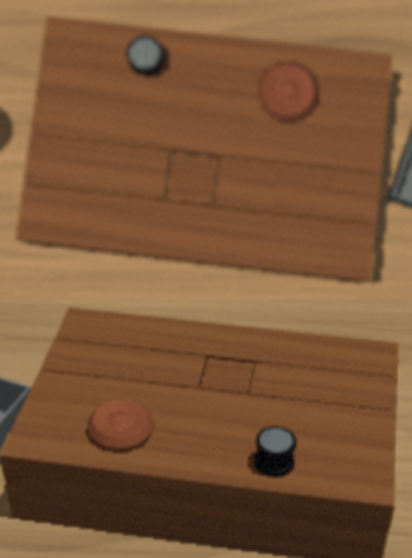

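The outline is clear: its centre in the top view is about (241.8,209.2), which gives (540,73) at z = 90. Triangulation puts it at z = 90.3 and about 12 mm along y from the case centre, so it is within range. Next I'll move above it with the fingers closed.

```bash
python3 -m jog '[[-0.039,-0.0202,0,0,0,0,0],[-0.039,-0.0202,0,0,0,0,0],[-0.039,-0.0202,0,0,0,0,0],[-0.039,-0.0202,0,0,0,0,0],[-0.039,-0.0202,0,0,0,0,0]]' 20
python3 -m jog '[[-0.039,-0.0202,0,0,0,0,0],[-0.039,-0.0202,0,0,0,0,0],[-0.039,-0.0202,0,0,0,0,0],[-0.039,-0.0202,0,0,0,0,0],[-0.039,-0.0202,0,0,0,0,0]]'
python3 -m jog '[[-0.039,-0.0202,0,0,0,0,0],[-0.039,-0.0202,0,0,0,0,0],[0,0,0,0,0,0,0],[0,0,0,0,0,0,0],[0,0,0,0,0,0,0]]'
```

```text
time_s: 0.6
eef_pos: [347.9, 310.4, 242.2]
ee_rot: [-0.0, 0.202, 0.979, -0.0]
force: [0.2, 1.0, 0.3]
grip_width: 0.146
grip_force: 0.0
time_s: 1.1
eef_pos: [486.9, 140.2, 242.1]
ee_rot: [-0.0, 0.203, 0.979, -0.0]
force: [0.5, 1.6, -0.2]
grip_width: -0.001
grip_force: 0.0
time_s: 1.6
eef_pos: [541.1, 74.6, 242.2]
ee_rot: [-0.0, 0.202, 0.979, 0.0]
force: [0.2, 0.6, 0.2]
grip_width: -0.003
grip_force: 0.0
```

Above the place. I'll descend to about 40 mm above the top and look with the wrist camera.

```bash
python3 -m jog '[[0,0,0.034,0,0,0,0],[0,0,0.034,0,0,0,0],[0,0,0.034,0,0,0,0],[0,0,0,0,0,0,0],[0,0,0,0,0,0,0]]'
python3 - <<'E'
from h import *
from scipy.spatial.transform import Rotation as R
s=sense();im=eyes.capture("wrist");c=eyes.calibration("wrist")
cv2.imwrite("pics/w1.png",im[:,:,::-1])
T=np.eye(4);q=s["ee_rot"];T[:3,:3]=R.from_quat([q[1],q[2],q[3],q[0]]).as_matrix();T[:3,3]=s["eef_pos"]
T=T@np.array(c["mount"]);np.save("T.npy",T);print(T.round(2),s["eef_pos"])
# project predicted plate
K=np.array([[c["fx"],0,c["cx"]],[0,c["fy"],c["cy"]],[0,0,1]])
P=np.array([[540.5,73.5,90]]);Pc=(P-T[:3,3])@T[:3,:3];print(cv2.projectPoints(Pc,np.zeros(3),np.zeros(3),K,np.array(c["dist"]))[0])
E
```

```text
time_s: 2.1
eef_pos: [541.7, 74.5, 141.4]
ee_rot: [0.0, 0.202, 0.979, 0.0]
force: [0.3, -0.0, 0.3]
grip_width: -0.005
grip_force: 0.0
[[ 4.0000e-01  8.7000e-01  2.9000e-01  4.6763e+02]
 [ 9.2000e-01 -3.8000e-01 -1.2000e-01  1.0567e+02]
 [-0.0000e+00  3.1000e-01 -9.5000e-01  2.7264e+02]
 [ 0.0000e+00  0.0000e+00  0.0000e+00  1.0000e+00]] [541.73412234  74.54646745 141.42164312]
[[[256.86650021 216.90376693]]]
```

View pics/w1.png

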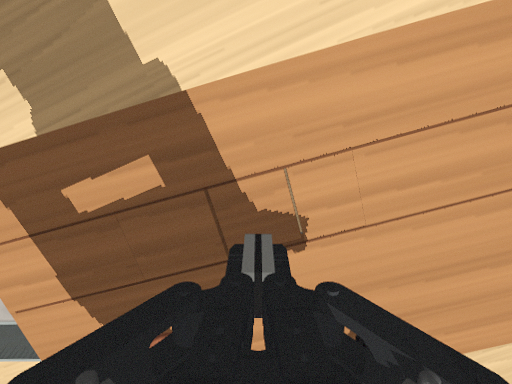

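The wrist view shows strip edges and cross lines: dark ones from (207,187) to (225,245) and from (286,170) to (301,232), plus a thin one from (352,150) to (364,225). I'll cast these onto the top plane to see which ones bound the plate.

Run:
```python
from h import *
c=eyes.calibration("wrist");T=np.load("T.npy")
px=[(207,187),(225,248),(286,168),(301,232),(352,150),(364,225),(130,215),(62,190),(150,155),(0,242),(512,105),(16,312),(512,189)]
P=plane(c,px,90,T)
y=np.array([.124,.992,0]);x=np.array([.992,-.124,0])
for a,p in zip(px,P):print(a,p.round(1),"case xy",((p-[571,57.5,90])@x).round(1),((p-[571,57.5,90])@y).round(1))
```

```text
(207, 187) [509.8  53.1  90. ] case xy -60.2 -12.0
(225, 248) [552.7  45.2  90. ] case xy -16.6 -14.5
(286, 168) [517.9 102.6  90. ] case xy -58.3 38.1
(301, 232) [561.7  95.7  90. ] case xy -14.0 36.7
(352, 150) [523.1 143.   90. ] case xy -58.1 78.8
(364, 225) [573.3 135.   90. ] case xy -7.4 77.2
(130, 215) [507.1  -0.8  90. ] case xy -56.1 -65.8
(62, 190) [475.4 -31.8  90. ] case xy -83.8 -100.5
(150, 155) [478.   30.5  90. ] case xy -88.9 -38.4
(0, 242) [489.4 -92.6  90. ] case xy -62.4 -159.0
(512, 105) [534.6 237.3  90. ] case xy -58.4 173.8
(16, 312) [ 540.6 -118.7   90. ] case xy -8.3 -178.6
(512, 189) [587. 229.  90.] case xy -5.4 172.1
```

The dark lines are about 50 mm apart, centred at y = +12 on the strip (world 540,73.5), so the tool is within 2.5 mm of the plate centre. Now I'll lower it gently.

```bash
python3 -m jog '[[0,0,0.020,0,0,0,0],[0,0,0.016,0,0,0,0],[0,0,0,0,0,0,0],[0,0,0,0,0,0,0]]'
python3 -m jog '[[0,0,0.002,0,0,0,0],[0,0,0.002,0,0,0,0],[0,0,0,0,0,0,0],[0,0,0,0,0,0,0]]'
python3 -m jog '[[0,0,0.001,0,0,0,0],[0,0,0.001,0,0,0,0],[0,0,0,0,0,0,0],[0,0,0,0,0,0,0]]'
```

```text
time_s: 2.55
eef_pos: [542.5, 73.9, 106.1]
ee_rot: [0.001, 0.202, 0.979, 0.0]
force: [-0.3, -0.1, 0.7]
grip_width: 0.002
grip_force: 0.0
time_s: 2.95
eef_pos: [541.8, 73.8, 100.5]
ee_rot: [0.0, 0.203, 0.979, 0.0]
force: [-0.9, 0.4, -0.4]
grip_width: 0.002
grip_force: 0.0
time_s: 3.35
eef_pos: [541.8, 73.8, 98.4]
ee_rot: [0.0, 0.203, 0.979, 0.0]
force: [0.9, 0.6, 1.5]
grip_width: 0.002
grip_force: 0.7
```

Force is about 1.5 N at TCP z = 98.4, where the plate face (99) should be, and below the solid-strip height of 101. I'll keep pressing in small steps.

```bash
python3 -m jog '[[0,0,0.001,0,0,0,0],[0,0,0.001,0,0,0,0],[0,0,0,0,0,0,0],[0,0,0,0,0,0,0]]'
python3 -m jog '[[0,0,0.001,0,0,0,0],[0,0,0.001,0,0,0,0],[0,0,0,0,0,0,0],[0,0,0,0,0,0,0]]'
```

```text
time_s: 3.75
eef_pos: [541.8, 73.8, 96.3]
ee_rot: [0.0, 0.202, 0.979, 0.0]
force: [0.1, 0.1, 2.1]
grip_width: 0.001
grip_force: 1.3
time_s: 4.15
eef_pos: [541.8, 73.8, 94.3]
ee_rot: [0.0, 0.203, 0.979, 0.0]
force: [0.6, 0.6, 3.0]
grip_width: 0.0
grip_force: 1.6
```

```bash
python3 -m jog '[[0,0,0.001,0,0,0,0],[0,0,0,0,0,0,0],[0,0,0,0,0,0,0],[0,0,0,0,0,0,0]]'
python3 - <<'E'
from h import *
im=eyes.capture("top")
a=cv2.imread("pics/top0.png")[138:268,165:330]
cv2.imwrite("pics/d.png",np.hstack([cv2.resize(x,(400,315)) for x in(a,im[138:268,165:330,::-1])]))
E
```

```text
time_s: 4.55
eef_pos: [541.8, 73.8, 93.4]
ee_rot: [0.0, 0.203, 0.979, 0.0]
force: [0.7, 0.4, 2.7]
grip_width: -0.002
grip_force: 1.7
```

View pics/d.png

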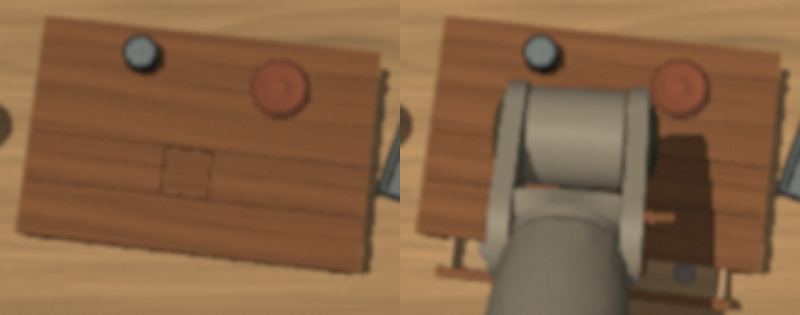

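The right half shows the drawer standing out in front of the case (its front runs from about (437,270) to (735,305) in the crop). The ammonite and loupe have not moved. Next I'll lift straight up.

```bash
python3 -m jog '[[0,0,-0.005,0,0,0,0],[0,0,-0.01,0,0,0,0],[0,0,-0.03,0,0,0,0],[0,0,-0.04,0,0,0,0],[0,0,-0.04,0,0,0,0]]'
python3 -m jog '[[0,0,-0.04,0,0,0,0],[0,0,-0.04,0,0,0,0],[0,0,0,0,0,0,0],[0,0,0,0,0,0,0],[0,0,0,0,0,0,0]]'
python3 - <<'E'
from h import *
a=eyes.capture("top");b=eyes.capture("scene");a=a[138:268,165:330]
cv2.imwrite("pics/e.png",np.hstack([cv2.resize(x,(400,300))[:,:,::-1] for x in(a,b)]))
E
```

```text
time_s: 5.1
eef_pos: [541.0, 73.9, 220.0]
ee_rot: [-0.001, 0.202, 0.979, -0.0]
force: [0.4, 1.0, -0.2]
grip_width: 0.0
grip_force: 0.0
time_s: 5.6
eef_pos: [541.1, 73.9, 297.1]
ee_rot: [-0.001, 0.202, 0.979, -0.0]
force: [-0.8, 0.2, -1.1]
grip_width: 0.0
grip_force: 0.0
```

View pics/e.png

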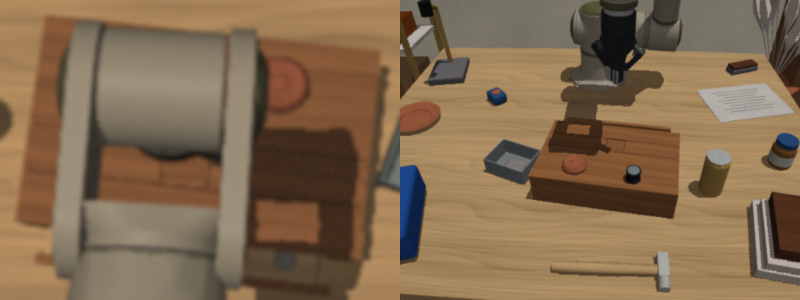

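The gripper is well clear of everything. The drawer stays out (its front edge shows behind the case at about (640,125) in the scene half), and the loose things are where they were. I'll hand the job in.

```bash
python3 -c "from rig import finish_job;print(finish_job())"
```

```text
the job is handed in; nothing more can be done
None
```

I pressed the push-plate and the drawer sprang out by itself; I then lifted the arm clear, saw the drawer still standing out and nothing shifted, and handed the job in (the result was not shown, and I did not check the plate's return directly).

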